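Find the clear filter slot with the feeler gauge

ROBOT

A 6-joint arm with a two-finger parallel gripper is mounted at the origin on the work surface. World frame = base frame: x ahead of the robot, y to its left, z up, the work surface at z = 0. Lengths are in m, angles in rad, forces in N, time in s.
With the tool pointing down it reaches from about 0.35 to 0.85 m from the base axis. Payload 8.1 kg.
Tool frame: the origin (TCP) lies between the finger pads; the fingertips stand 14 mm ahead of it and the grasp point (between the pads) lies 5 mm behind it; z points along the fingers, y is the line along which they close (so a half turn about z gives the same grasp; the last joint's range is limited). The gripper opens to 93 mm and grips with 3 to 60 N. Pads are 15 mm wide; open, the fingers measure 128 mm over their backs; the gripper's body (75 mm by 188 mm) begins 65 mm behind the grasp point.
Start: joints at [-1.33, 0.13, 1.488, -0, 1.523, -0.085], TCP at [0.192, -0.568, 0.209] pointing down, gripper open.
Joint ranges: [-2.96, 2.96], [-0.89, 2.26], [0.02, 2.5], [-1.34, 4.48], [0, 2.73], [-2.66, 2.66]. Speed limits (rad/s): [2.39, 2.39, 2.79, 3.14, 3.14, 3.14].

INTERFACE

Orientations are given as a rotation vector (axis times angle).
In Python, from plant import robot gives the robot as it stands.
- The arm moves only by the tool arm_command, never from a script. Its argument "targets" is a list of rows, each an object of numbers: "x", "y", "z": the shift along the world's x, y, z in units of 500 mm (1.0 is 500 mm); "rx", "ry", "rz": the turn, a rotation vector about the world's x, y, z in units of 2 rad (1.0 is 2 rad); "claw": the closure in counts, from 0 (fully open) to 255 (shut). In form: [{"x": .., "y": .., "z": .., "rx": .., "ry": .., "rz": .., "claw": ..}, ...]. A call has 1 to 10 rows; each row is the pose to reach, as a shift and turn from the pose commanded when the call began; what a row does not reach only later rows make up. A row lasts 1/12 s, in which the tool goes at most 41.7 mm and 7.16 degrees, less where a joint would pass 70% of its speed; a pose out of reach is approached as far as the arm can. A call with a number of a shift or a turn outside -1 to 1 is refused whole. A call with a gripper value outside its range is refused whole. The fingers move at their own pace and stop on an object; "squeeze" is the grip in N (left out, the last holds). Time passes only in rows, so rows that repeat a pose let the fingers close. It gives the time, the measured TCP pose, the force, the opening and the grip force at its end, in the units of the state.
- robot.read_state(): the state, without advancing time (a new reading comes with each control period).
- robot.read_camera(name): name is "scene" or "top" or "wrist"; returns (picture, depth): 480x640x3 uint8, red, green, blue; 480x640 float32, m along the optical axis (not along the pixel's ray), 0 where there is no reading.
- robot.get_calibration(name): a dict with "intrinsics" (3x3 intrinsics, pixels), "origin" and "orientation" of the camera in the world. Camera axes: x right, y up, looking along -z (the intrinsics and any distortion apply to the point x, -y, -z); pixel columns grow to the right and rows downward; lengths in m; the calibration is good to about 2 mm. The wrist camera is an equidistant fisheye: a pixel r from the principal point sees the ray r / f radians off the axis. A picture is of the moment at which its call begins: read the wrist's pose just before it. get_calibration takes no time and is no camera call; for the wrist camera it gives the pose at the moment of the call.
- robot.close_job(): hands the job in; it is judged then, once.
The state is a dict: "t": time; "q": joint angles; "dq": joint speeds; "joint_torque": joint torques, N m; "tool_pos": TCP position; "orientation": TCP orientation; "force": force on the tool from outside, world axes, zero at the start; "wrist_torque": the same for the moment, N m; "opening": finger opening in m; "gripper_force": force on a finger pad.
Only numpy, scipy, OpenCV 4.12 (cv2) and the standard library are available. Lean on these libraries where they do the work, as an engineer would, in place of code of your own. Each camera call takes 0.05 s, during which the arm holds its last target. There are 200 camera calls.

TASK

Three of the four slots in the aluminium filter block have a stub lodged deep inside: take the feeler gauge out of its stand and slide its blade down into the slots, one after the other, until you find the one that takes it. Expect a light drag in every slot, but feel for the hard stop of a jam and back off without forcing it. Push the blade fully home in the clear slot while you still hold it, leave it standing there with its shoulder flush on the block, and leave everything else where it is.

Things in the scene. Friction and masses are not known exactly. Their poses are not given: they have to be found in the camera images.
- gauge: Feeler gauge, loose, 0.12 kg, upright in its stand. Steel blade 24 mm wide (x), 5 mm thick (y), 42 mm long, under a black plastic handle. Origin: centre of the blade's lower tip, z up. Handle: z = 42 to 88 mm; its flat underside at z = 42 mm is the shoulder. Tip rounded over its thickness, lower corners cut at 45 degrees (14 mm wide at the tip).
- handle (a point): Centre of the gauge's handle, 65 mm above the blade's tip, axes as the gauge's. The handle is 34 mm (x) by 14 mm (y) by 46 mm tall: grip it from above across its 14 mm thickness, with the fingertips a few mm above the shoulder.
- stand: Grey plastic stand of the gauge, fixed to the bench, 50 mm (x) by 44 mm (y) by 50 mm tall, origin at the centre of its underside, axes parallel to the gauge's. The blade is in its one slot (29 by 8 mm), tip 8 mm above the bench, shoulder resting on the stand's top. Pull straight up at least 45 mm to free it.
- block: Aluminium filter block, fixed, 60 mm (x) by 112 mm (y) by 55 mm tall, origin at the centre of its underside, z up. Four outwardly equal slots open upward, each 27 mm long (x), 7 mm wide (y), 46 mm deep. Three hold a lodged stub, its top 15 to 23 mm below the mouth, where the blade jams (it gives only 1 mm per 8 N); the other (any of them) takes the full 42 mm blade. Fragile: all contact forces on the block must never sum to over 45 N.
- slot0 (a point): Centre of the mouth of the slot at x = 0, y = -36 mm of the block, level with the block's top (55 mm above the bench); axes as the block's. A sprung steel ball in the slot's -y wall, 9 mm below the mouth, stands 2 mm into the gap: from some 5 mm depth on it pushes the blade sideways with 2 to 4 N and drags on it with 1 to 5 N.
- slot1 (a point): Centre of the mouth of the slot at x = 0, y = -12 mm of the block, level with the block's top (55 mm above the bench); axes as the block's. A sprung steel ball in the slot's -y wall, 9 mm below the mouth, stands 2 mm into the gap: from some 5 mm depth on it pushes the blade sideways with 2 to 4 N and drags on it with 1 to 5 N.
- slot2 (a point): Centre of the mouth of the slot at x = 0, y = 12 mm of the block, level with the block's top (55 mm above the bench); axes as the block's. A sprung steel ball in the slot's -y wall, 9 mm below the mouth, stands 2 mm into the gap: from some 5 mm depth on it pushes the blade sideways with 2 to 4 N and drags on it with 1 to 5 N.
- slot3 (a point): Centre of the mouth of the slot at x = 0, y = 36 mm of the block, level with the block's top (55 mm above the bench); axes as the block's. A sprung steel ball in the slot's -y wall, 9 mm below the mouth, stands 2 mm into the gap: from some 5 mm depth on it pushes the blade sideways with 2 to 4 N and drags on it with 1 to 5 N.
- weight: Bystander: brass lab weight with a knob, 32 mm across, 36 mm tall, loose; origin at the centre of its underside.
- dish: Bystander: clear shallow closed dish, 60 mm across, 15 mm tall, loose; origin at the centre of its underside.
- driver: Bystander: screwdriver, 170 mm, lying on the bench, loose; origin at its middle, on the bench.
- bottle: Bystander: amber glass bottle, 66 mm across, 150 mm tall, loose; origin at the centre of its underside.
- beaker: Bystander: glass beaker, 70 mm across, 90 mm tall, loose; origin at the centre of its underside.
- carton: Bystander: cardboard box, 90 x 120 x 70 mm, loose; origin at the centre of its underside.
- jar: Bystander: white plastic jar, 70 mm across, 80 mm tall, loose; origin at the centre of its underside.
There are look-alikes about, which are no part of the job. Several things look just like the stand: the one meant starts farthest from the robot's base.

How it is judged:
By the outcome, as a careful person would: the job done as asked, in the order asked, and still so for the second after the job is handed in, with the robot touching nothing.
It also fails if it takes over 58 s, if anything falls off the work surface, if the arm or the gripper's body presses on something with over 40 N, if the wrist force passes 120 N, or if a joint passes its speed limit or range.

## Working session

There is one attempt and no reset: what is moved stays moved. The work goes in short steps, Python scripts to look and compute and a tool call to move; the robot and the scene stay as the last step left them, time stands still between calls to the robot, and variables do not carry over. Pictures are saved under pics/ and viewed, at most 10 in all, crops included, and the job is handed in when it is done.

Besides the shell and the picture viewer there is one more tool, called after "Call:" as a command line: name --argument value ..., lists and objects as JSON in quotes. arm_command: Moves the arm, as the interface text tells. Shifts and turns lie within -1 to 1; 1 stands for 500 mm of shift or 2 rad of turn. Its arguments: {"type":"object","properties":{"targets":{"type":"array","items":{"type":"object","properties":{"x":{"type":"number","minimum":-1,"maximum":1},"y":{"type":"number","minimum":-1,"maximum":1},"z":{"type":"number","minimum":-1,"maximum":1},"rx":{"type":"number","minimum":-1,"maximum":1},"ry":{"type":"number","minimum":-1,"maximum":1},"rz":{"type":"number","minimum":-1,"maximum":1},"claw":{"type":"number"}}}},"squeeze":{"type":"number"}},"required":["targets"]}

```bash
mkdir -p pics
cat > h.py <<'E'
from plant import robot
import numpy as np, cv2
def snap(n):
    c=robot.get_calibration(n); p,d=robot.read_camera(n)
    return p,d,c
def pts(d,c):
    K=np.array(c["intrinsics"]);R=np.array(c["orientation"])
    if R.ndim==1:
        R=cv2.Rodrigues(R)[0]
    v,u=np.mgrid[:d.shape[0],:d.shape[1]]
    X=(u-K[0,2])/K[0,0]*d;Y=-(v-K[1,2])/K[1,1]*d
    return np.stack([X,Y,-d],-1)@R.T+np.array(c["origin"])
E
python3 - <<'E'
from h import *
s=robot.read_state();print(s)
for n in("top","scene"):
    p,d,c=snap(n);print(n,c)
    cv2.imwrite(f"pics/{n}.png",p[...,::-1]); np.savez(f"{n}.npz",p=p,d=d)
print(robot.get_calibration("wrist"))
E
```

```text
{'t': 0.0, 'q': array([-1.33038344e+00,  1.31153861e-01,  1.48925181e+00,  8.82924152e-06,
        1.52298398e+00, -8.53796010e-02]), 'dq': array([ 0.00075985, -0.00111303,  0.00125941,  0.00053844, -0.00099508,
        0.00092354]), 'joint_torque': array([-3.23048507e-04, -5.59840572e+01, -4.91764891e+01,  7.68616889e-02,
        3.52990581e-02, -1.63271097e-04]), 'tool_pos': array([ 0.19193554, -0.56787035,  0.2078069 ]), 'orientation': array([-3.09823492e+00, -5.09202066e-01,  2.04659868e-04]), 'force': array([ 0.65727465, -0.28520695, -1.06324755]), 'wrist_torque': array([-0.00200547, -0.02760132,  0.04969596]), 'gripper_force': 0.0, 'opening': 0.09316938227007221}
top {'intrinsics': array([[455.94159859,   0.        , 319.96083255],
       [  0.        , 455.94159859, 241.57749433],
       [  0.        ,   0.        ,   1.        ]]), 'origin': array([ 3.68921378e-01, -9.82467280e-04,  1.02610260e+00]), 'orientation': array([ 0.13190324, -0.12068028, -1.53858602])}
scene {'intrinsics': array([[471.61791951,   0.        , 308.12667802],
       [  0.        , 471.61791951, 239.32963828],
       [  0.        ,   0.        ,   1.        ]]), 'origin': array([ 1.20527834, -0.26918021,  0.70303058]), 'orientation': array([0.76904175, 0.51883334, 1.07219554])}
{'intrinsics': array([[371.64829954,   0.        , 320.12039958],
       [  0.        , 371.64829954, 237.28578945],
       [  0.        ,   0.        ,   1.        ]]), 'origin': array([ 0.26471721, -0.54378298,  0.38387874]), 'orientation': array([-0.23998084,  0.17481148, -1.23611072])}
```

View pics/top.png

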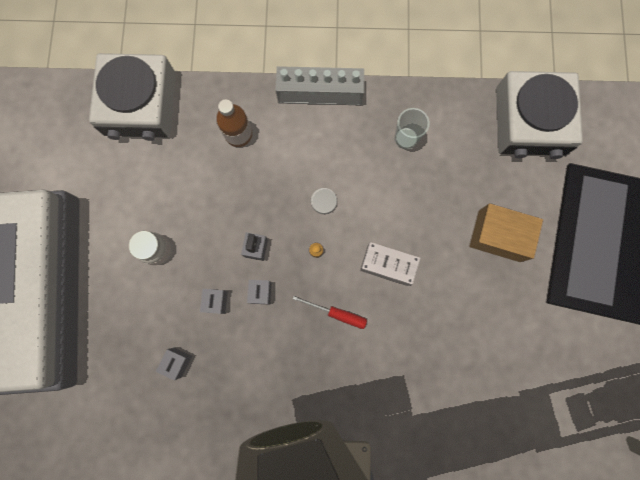

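View pics/scene.png

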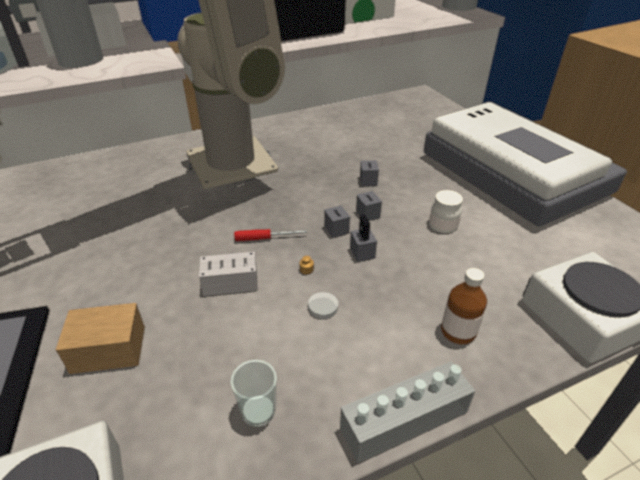

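The top view shows four look-alike stands: (254,246) with the black gauge handle in it, and empty ones at (260,291), (214,301) and (173,363). The base is at the bottom, so (254,246) is the farthest and is the one meant. The block is at (391,264) with four slots. The weight, dish and driver are at (316,249), (324,201) and (335,313), clear of the direct path.

```bash
cat > m.py <<'E'
from h import *
z=np.load("top.npz");p,d=z["p"],z["d"];c=robot.get_calibration("top");P=pts(d,c)
def ray(uv,h):
    K=np.array(c["intrinsics"]);R=cv2.Rodrigues(np.array(c["orientation"]))[0];o=np.array(c["origin"])
    uv=np.atleast_2d(uv);r=np.c_[(uv[:,0]-K[0,2])/K[0,0],-(uv[:,1]-K[1,2])/K[1,1],-np.ones(len(uv))]@R.T
    return o+r*((h-o[2])/r[:,2])[:,None]
def comp(n,box,zlo,zhi,h,color=None):
    u0,v0,u1,v1=box;m=np.zeros(d.shape,bool);m[v0:v1,u0:u1]=1
    m&=(P[...,2]>zlo)&(P[...,2]<zhi)
    if color is not None:m&=color
    v,u=np.nonzero(m);q=ray(np.c_[u,v].astype(float),h)[:,:2].astype(np.float32)
    (cx,cy),wh,a=cv2.minAreaRect(q);print(n,len(q),"z",np.median(P[m][:,2]).round(4),"c",(round(cx,4),round(cy,4)),"wh",np.round(wh,4),"a",round(a,1))
g=p.max(2)
comp("block",(350,230,430,295),.045,.065,.055)
comp("handle",(235,225,275,265),.085,.11,.096)
comp("stand",(235,225,275,270),.042,.058,.050)
for b in[(240,275,280,310),(198,285,232,320),(155,340,192,385)]:comp("other",b,.042,.058,.050)
# slots: dark pixels
m=np.zeros(d.shape,np.uint8);m[250:277,368:418]=(g[250:277,368:418]<110)
n,l,st,ce=cv2.connectedComponentsWithStats(m)
for i in range(1,n):
    if st[i,4]>8:print("slot",st[i],ray(ce[i],.055).round(4))
w=np.vstack([p[215:310,200:290]]);w=cv2.resize(w,None,fx=4,fy=4,interpolation=cv2.INTER_CUBIC)
w2=cv2.resize(p[225:300,345:435],(360,300),interpolation=cv2.INTER_CUBIC);w2=cv2.copyMakeBorder(w2,0,80,0,0,0)
cv2.imwrite("pics/crop.png",np.hstack([w,w2])[...,::-1])
E
python3 m.py
```

```text
block 1369 z 0.0544 c (0.4852, -0.143) wh [0.1124 0.0611] a 73.8
handle 118 z 0.0949 c (0.5159, 0.1539) wh [0.0151 0.0343] a 81.8
stand 318 z 0.0491 c (0.5165, 0.154) wh [0.0453 0.0506] a 81.2
other 447 z 0.0493 c (0.4163, 0.1385) wh [0.0488 0.0449] a 1.6
other 462 z 0.0493 c (0.394, 0.2364) wh [0.0456 0.0497] a 87.3
other 517 z 0.0491 c (0.2606, 0.3125) wh [0.0453 0.0514] a 67.8
slot [384 256   4  11  20] [[ 0.4888 -0.1332  0.055 ]]
slot [368 271  17   6  35] [[ 0.4604 -0.1113  0.055 ]]
```

View pics/crop.png

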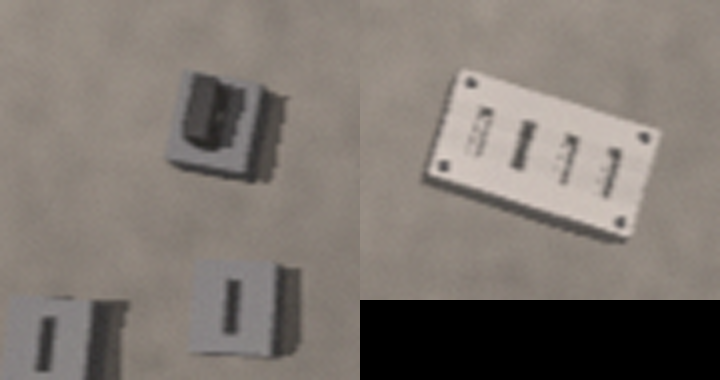

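The crop confirms it: the black handle stands in the upper stand, about 8° off, and the neighbouring stands are empty. The block top has four slots. I'll pass over the block for a closer look first.

Call:
arm_command --targets '[{"x": 0.586, "y": 0.85, "z": 0.08, "rz": -0.305, "claw": 0}, {"x": 0.586, "y": 0.85, "z": 0.08, "rz": -0.305, "claw": 0}, {"x": 0.586, "y": 0.85, "z": 0.08, "rz": -0.305, "claw": 0}, {"x": 0.586, "y": 0.85, "z": 0.08, "rz": -0.305, "claw": 0}, {"x": 0.586, "y": 0.85, "z": 0.08, "rz": -0.305, "claw": 0}, {"x": 0.586, "y": 0.85, "z": 0.08, "rz": -0.305, "claw": 0}, {"x": 0.586, "y": 0.85, "z": 0.08, "rz": -0.305, "claw": 0}, {"x": 0.586, "y": 0.85, "z": 0.08, "rz": -0.305, "claw": 0}, {"x": 0.586, "y": 0.85, "z": 0.08, "rz": -0.305, "claw": 0}, {"x": 0.586, "y": 0.85, "z": 0.08, "rz": -0.305, "claw": 0}]'

```text
schema error: expected keys x, y, z, rx, ry, rz, claw
```

Call:
arm_command --targets '[{"x": 0.586, "y": 0.85, "z": 0.08, "rx": 0, "ry": 0, "rz": -0.305, "claw": 0}, {"x": 0.586, "y": 0.85, "z": 0.08, "rx": 0, "ry": 0, "rz": -0.305, "claw": 0}, {"x": 0.586, "y": 0.85, "z": 0.08, "rx": 0, "ry": 0, "rz": -0.305, "claw": 0}, {"x": 0.586, "y": 0.85, "z": 0.08, "rx": 0, "ry": 0, "rz": -0.305, "claw": 0}, {"x": 0.586, "y": 0.85, "z": 0.08, "rx": 0, "ry": 0, "rz": -0.305, "claw": 0}, {"x": 0.586, "y": 0.85, "z": 0.08, "rx": 0, "ry": 0, "rz": -0.305, "claw": 0}, {"x": 0.586, "y": 0.85, "z": 0.08, "rx": 0, "ry": 0, "rz": -0.305, "claw": 0}, {"x": 0.586, "y": 0.85, "z": 0.08, "rx": 0, "ry": 0, "rz": -0.305, "claw": 0}, {"x": 0.586, "y": 0.85, "z": 0.08, "rx": 0, "ry": 0, "rz": -0.305, "claw": 0}, {"x": 0.586, "y": 0.85, "z": 0.08, "rx": 0, "ry": 0, "rz": -0.305, "claw": 0}]'

```text
t: 0.93
tool_pos: [0.425, -0.2295, 0.2405]
orientation: [-3.11, 0.445, 0.0]
force: [1.1, -1.5, -0.0]
opening: 0.0929
gripper_force: 0.0
```

Call:
arm_command --targets '[{"x": 0.11, "y": 0.16, "z": 0.02, "rx": 0, "ry": 0, "rz": 0, "claw": 0}, {"x": 0.11, "y": 0.16, "z": 0.02, "rx": 0, "ry": 0, "rz": 0, "claw": 0}, {"x": 0.11, "y": 0.16, "z": 0.02, "rx": 0, "ry": 0, "rz": 0, "claw": 0}, {"x": 0.11, "y": 0.16, "z": 0.02, "rx": 0, "ry": 0, "rz": 0, "claw": 0}, {"x": 0.11, "y": 0.16, "z": 0.02, "rx": 0, "ry": 0, "rz": 0, "claw": 0}]'

```text
t: 1.35
tool_pos: [0.4795, -0.1508, 0.2502]
orientation: [3.11, -0.441, -0.001]
force: [-1.1, -0.1, 0.6]
opening: 0.0932
gripper_force: 0.0
```

Run:
```python
from h import *
s=robot.read_state();print(s["t"],s["tool_pos"],s["orientation"])
p,d,c=snap("wrist");print(c["origin"],c["orientation"])
np.savez("w1.npz",p=p,d=d,o=c["origin"],r=c["orientation"],K=c["intrinsics"])
cv2.imwrite("pics/w1.png",p[...,::-1])
```

```text
1.35 [ 0.47946464 -0.1508428   0.25015095] [ 3.11026141e+00 -4.41239505e-01 -1.41797141e-03]
[ 0.5533373  -0.17192036  0.42604358] [-0.19478263  0.25805995 -1.83894091]
```

View pics/w1.png

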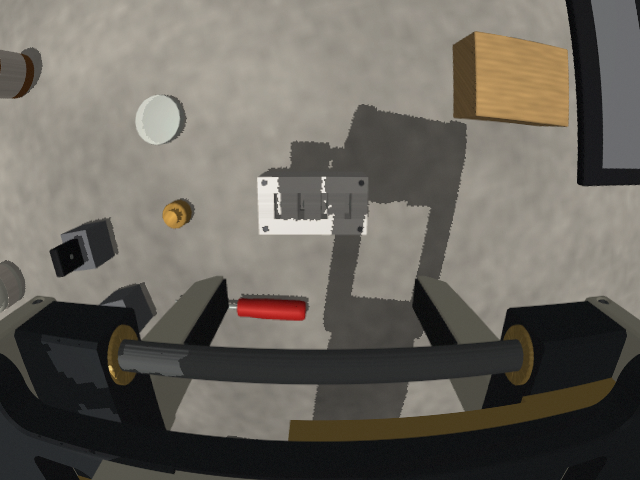

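The wrist view shows the block upright at (313,206) with the arm's shadow across it. The gauge handle and stand are at (70,257)/(90,243), the weight at (176,213) and the dish at (158,119). Next I measure the block and handle from the fisheye rays.

```bash
cat >> h.py <<'E'
def wray(uv,w):
    K,R,o=w["K"],cv2.Rodrigues(np.array(w["r"],float))[0],w["o"]
    a=(uv-np.array([K[0,2],K[1,2]]))/K[0,0]; t=np.linalg.norm(a,axis=-1)+1e-9
    k=np.sin(t)/t
    return np.stack([a[...,0]*k,-a[...,1]*k,-np.cos(t)],-1)@R.T,np.cos(t)
def wonto(uv,h,w):
    r,_=wray(np.atleast_2d(np.array(uv,float)),w);return w["o"]+r*((h-w["o"][2])/r[:,2])[:,None]
def wpts(w):
    v,u=np.mgrid[:480,:640];r,ct=wray(np.stack([u,v],-1).astype(float),w)
    return w["o"]+r*(w["d"]/ct)[...,None]
def rect(n,w,box,zlo,zhi,h):
    P=wpts(w);u0,v0,u1,v1=box;m=np.zeros((480,640),bool);m[v0:v1,u0:u1]=1
    m&=(P[...,2]>zlo)&(P[...,2]<zhi);m=cv2.morphologyEx(m.astype(np.uint8),cv2.MORPH_OPEN,np.ones((3,3)))>0
    v,u=np.nonzero(m);q=wonto(np.c_[u,v],h,w)[:,:2].astype(np.float32)
    c,wh,a=cv2.minAreaRect(q);print(n,len(q),"z",np.median(P[m][:,2]).round(4),"c",np.round(c,4),"wh",np.round(wh,4),"a",round(a,2))
    return m
E
python3 - <<'E'
from h import *
w=dict(np.load("w1.npz"))
rect("block",w,(245,165,380,250),.047,.065,.055)
rect("handle",w,(40,225,100,285),.085,.105,.096)
rect("stand",w,(40,210,130,285),.044,.058,.05)
P=wpts(w);print("table",np.median(P[120:160,240:290,2]))
E
python3 - <<'E'
import sys;sys.path.insert(0,".")
from h import *
w=dict(np.load("w1.npz"));P=wpts(w)
m=np.zeros((480,640),np.uint8);b=(P[...,2]<.045)[180:232,264:362];m[180:232,264:362]=b
n,l,st,ce=cv2.connectedComponentsWithStats(m)
for i in range(1,n):
    if st[i,4]>15:
        k=l==i
        print(st[i],wonto(ce[i],.055,w).round(4),"minz",np.percentile(P[k][:,2],[2,20,50]).round(4))
E
```

```text
block 5788 z 0.0551 c [ 0.4858 -0.1445] wh [0.1124 0.0608] a 73.81
handle 388 z 0.0951 c [0.5174 0.1487] wh [0.0237 0.0353] a 81.07
stand 748 z 0.0501 c [0.517  0.1515] wh [0.0488 0.0514] a 81.79
table 0.00011506253017135037
[275 193   6  24 122] [[ 0.4966 -0.1103  0.055 ]] minz [0.037  0.0396 0.0402]
[298 193   6  24 135] [[ 0.49   -0.1329  0.055 ]] minz [0.0098 0.0119 0.0189]
[321 193   7  24 142] [[ 0.4838 -0.1556  0.055 ]] minz [0.0084 0.0346 0.0362]
[345 193   6  24 121] [[ 0.4773 -0.1787  0.055 ]] minz [0.0265 0.0312 0.0322]
```

Call:
arm_command --targets '[{"x": 0.074, "y": 0.608, "z": -0.12, "rx": 0, "ry": 0, "rz": 0.066, "claw": 0}, {"x": 0.074, "y": 0.608, "z": -0.12, "rx": 0, "ry": 0, "rz": 0.066, "claw": 0}, {"x": 0.074, "y": 0.608, "z": -0.12, "rx": 0, "ry": 0, "rz": 0.066, "claw": 0}, {"x": 0.074, "y": 0.608, "z": -0.12, "rx": 0, "ry": 0, "rz": 0.066, "claw": 0}, {"x": 0.074, "y": 0.608, "z": -0.12, "rx": 0, "ry": 0, "rz": 0.066, "claw": 100}, {"x": 0.074, "y": 0.608, "z": -0.12, "rx": 0, "ry": 0, "rz": 0.066, "claw": 100}, {"x": 0.074, "y": 0.608, "z": -0.12, "rx": 0, "ry": 0, "rz": 0.066, "claw": 100}, {"x": 0.074, "y": 0.608, "z": -0.12, "rx": 0, "ry": 0, "rz": 0.066, "claw": 100}, {"x": 0.074, "y": 0.608, "z": -0.12, "rx": 0, "ry": 0, "rz": 0.066, "claw": 100}, {"x": 0.074, "y": 0.608, "z": -0.12, "rx": 0, "ry": 0, "rz": 0.066, "claw": 100}]'

```text
t: 2.23
tool_pos: [0.5161, 0.1517, 0.1897]
orientation: [3.132, -0.238, -0.002]
force: [0.2, 0.0, -1.2]
opening: 0.0587
gripper_force: 0.0
```

Run:
```python
from h import *
robot.read_camera("wrist") # settle
s=robot.read_state();print(s["t"],s["tool_pos"],s["orientation"],s["opening"])
p,d,c=snap("wrist")
w=dict(p=p,d=d,o=c["origin"],r=c["orientation"],K=c["intrinsics"]);np.savez("w2.npz",**w)
cv2.imwrite("pics/w2.png",p[...,::-1])
rect("handle",w,(200,100,440,300),.085,.105,.096)
rect("stand",w,(200,100,440,300),.045,.056,.05)
```

```text
2.2833 [0.51639976 0.15090751 0.19021207] [ 3.13141274e+00 -2.40187588e-01 -1.16153922e-03] 0.05745519499498581
handle 835 z 0.096 c [0.5186 0.1544] wh [0.0135 0.0361] a 81.4
stand 2207 z 0.0501 c [0.4901 0.1509] wh [0.1158 0.0554] a 7.22
```

View pics/w2.png

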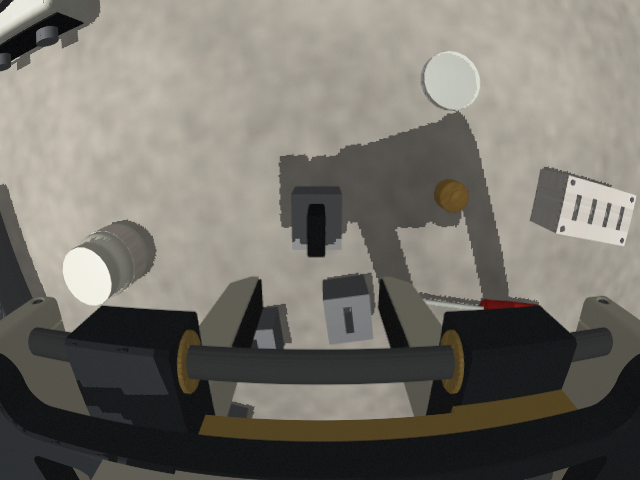

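The wrist view at (317,228) shows the black handle seen from above in its stand, between the open fingers. Its centre (0.517, 0.154) and yaw of about 81.4° agree with the top view. I'll lower onto it.

Call:
arm_command --targets '[{"x": 0.001, "y": 0.0065, "z": -0.06, "rx": 0, "ry": 0, "rz": 0.001, "claw": 100}, {"x": 0.001, "y": 0.0065, "z": -0.12, "rx": 0, "ry": 0, "rz": 0.001, "claw": 100}, {"x": 0.001, "y": 0.0065, "z": -0.18, "rx": 0, "ry": 0, "rz": 0.001, "claw": 100}, {"x": 0.001, "y": 0.0065, "z": -0.22, "rx": 0, "ry": 0, "rz": 0.001, "claw": 100}, {"x": 0.001, "y": 0.0065, "z": -0.244, "rx": 0, "ry": 0, "rz": 0.001, "claw": 100}, {"x": 0.001, "y": 0.0065, "z": -0.244, "rx": 0, "ry": 0, "rz": 0.001, "claw": 130}, {"x": 0.001, "y": 0.0065, "z": -0.244, "rx": 0, "ry": 0, "rz": 0.001, "claw": 160}, {"x": 0.001, "y": 0.0065, "z": -0.244, "rx": 0, "ry": 0, "rz": 0.001, "claw": 180}, {"x": 0.001, "y": 0.0065, "z": -0.244, "rx": 0, "ry": 0, "rz": 0.001, "claw": 190}]' --squeeze 8

```text
t: 3.08
tool_pos: [0.5187, 0.1558, 0.0708]
orientation: [-3.132, 0.236, -0.005]
force: [0.3, 0.2, -0.2]
opening: 0.0343
gripper_force: 0.0
```

Run:
```python
from h import *
for i in range(3):
    p,d,c=snap("wrist");s=robot.read_state();print(s["t"],s["tool_pos"],s["orientation"],s["opening"])
w=dict(p=p,d=d,o=c["origin"],r=c["orientation"],K=c["intrinsics"]);np.savez("w3.npz",**w)
rect("handle",w,(200,100,440,420),.085,.105,.096)
cv2.imwrite("pics/w3.png",p[200:440,160:480][...,::-1])
```

```text
3.1333 [0.5185224  0.15590586 0.0706546 ] [-3.13181821  0.23603802 -0.00508309] 0.030778725174364776
3.1833 [0.51823711 0.15596441 0.07030502] [-3.13197752  0.23577525 -0.00429791] 0.02681328275706666
3.2333 [0.51795107 0.15599521 0.06995223] [-3.13214317  0.23560416 -0.00342241] 0.025308914922896296
handle 3491 z 0.0959 c [0.5257 0.1551] wh [0.0444 0.0427] a 38.29
```

View pics/w3.png

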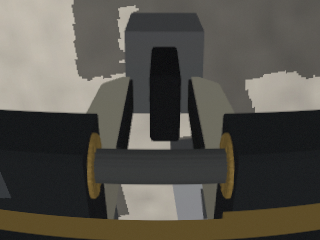

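The crop shows the handle at crop columns 150-180 between finger faces at 131 and 188, so it sits about 2 mm towards -y. I'll shift by that, then close.

Call:
arm_command --targets '[{"x": 0, "y": -0.004, "z": 0, "rx": 0, "ry": 0, "rz": 0, "claw": 190}, {"x": 0, "y": -0.004, "z": 0, "rx": 0, "ry": 0, "rz": 0, "claw": 190}, {"x": 0, "y": -0.004, "z": 0, "rx": 0, "ry": 0, "rz": 0, "claw": 190}, {"x": 0, "y": -0.004, "z": 0, "rx": 0, "ry": 0, "rz": 0, "claw": 255}, {"x": 0, "y": -0.004, "z": 0, "rx": 0, "ry": 0, "rz": 0, "claw": 255}, {"x": 0, "y": -0.004, "z": 0, "rx": 0, "ry": 0, "rz": 0, "claw": 255}, {"x": 0, "y": -0.004, "z": 0, "rx": 0, "ry": 0, "rz": 0, "claw": 255}]' --squeeze 8

```text
t: 3.82
tool_pos: [0.5169, 0.1538, 0.0685]
orientation: [3.133, -0.236, -0.0]
force: [-0.1, 0.7, 0.1]
opening: 0.0138
gripper_force: 8.0
```

Call:
arm_command --targets '[{"x": 0, "y": 0, "z": 0, "rx": 0, "ry": 0, "rz": 0, "claw": 255}, {"x": 0, "y": 0, "z": 0, "rx": 0, "ry": 0, "rz": 0, "claw": 255}, {"x": 0, "y": 0, "z": 0.02, "rx": 0, "ry": 0, "rz": 0, "claw": 255}, {"x": 0, "y": 0, "z": 0.05, "rx": 0, "ry": 0, "rz": 0, "claw": 255}, {"x": 0, "y": 0, "z": 0.09, "rx": 0, "ry": 0, "rz": 0, "claw": 255}, {"x": 0, "y": 0, "z": 0.14, "rx": 0, "ry": 0, "rz": 0, "claw": 255}, {"x": 0, "y": 0, "z": 0.18, "rx": 0, "ry": 0, "rz": 0, "claw": 255}, {"x": 0, "y": 0, "z": 0.18, "rx": 0, "ry": 0, "rz": 0, "claw": 255}]' --squeeze 30

```text
t: 4.48
tool_pos: [0.5199, 0.1544, 0.1644]
orientation: [-3.131, 0.235, -0.012]
force: [0.8, 0.0, -0.5]
opening: 0.0135
gripper_force: 30.0
```

Call:
arm_command --targets '[{"x": -0.007, "y": -0.07, "z": 0, "rx": 0, "ry": 0, "rz": -0.007, "claw": 255}, {"x": -0.015, "y": -0.15, "z": 0, "rx": 0, "ry": 0, "rz": -0.016, "claw": 255}, {"x": -0.023, "y": -0.23, "z": 0, "rx": 0, "ry": 0, "rz": -0.026, "claw": 255}, {"x": -0.031, "y": -0.31, "z": 0, "rx": 0, "ry": 0, "rz": -0.036, "claw": 255}, {"x": -0.039, "y": -0.39, "z": 0, "rx": 0, "ry": 0, "rz": -0.046, "claw": 255}, {"x": -0.047, "y": -0.47, "z": 0, "rx": 0, "ry": 0, "rz": -0.056, "claw": 255}, {"x": -0.053, "y": -0.54, "z": 0, "rx": 0, "ry": 0, "rz": -0.062, "claw": 255}, {"x": -0.056, "y": -0.573, "z": 0, "rx": 0, "ry": 0, "rz": -0.0663, "claw": 255}, {"x": -0.056, "y": -0.573, "z": 0, "rx": 0, "ry": 0, "rz": -0.0663, "claw": 255}, {"x": -0.056, "y": -0.573, "z": 0, "rx": 0, "ry": 0, "rz": -0.0663, "claw": 255}]'

```text
t: 5.32
tool_pos: [0.4884, -0.1332, 0.1579]
orientation: [-3.109, 0.446, 0.002]
force: [0.7, 0.5, -1.0]
opening: 0.014
gripper_force: 30.0
```

Call:
arm_command --targets '[{"x": 0, "y": 0, "z": -0.04, "rx": 0, "ry": 0, "rz": 0, "claw": 255}, {"x": 0, "y": 0, "z": -0.06, "rx": 0, "ry": 0, "rz": 0, "claw": 255}, {"x": 0, "y": 0, "z": -0.06, "rx": 0, "ry": 0, "rz": 0, "claw": 255}, {"x": 0, "y": 0, "z": -0.06, "rx": 0, "ry": 0, "rz": 0, "claw": 255}, {"x": 0, "y": 0, "z": -0.06, "rx": 0, "ry": 0, "rz": 0, "claw": 255}, {"x": 0, "y": 0, "z": -0.06, "rx": 0, "ry": 0, "rz": 0, "claw": 255}]'

```text
t: 5.82
tool_pos: [0.4896, -0.1324, 0.1294]
orientation: [3.11, -0.441, 0.002]
force: [0.3, 0.0, -1.1]
opening: 0.014
gripper_force: 30.0
```

Run:
```python
from h import *
for i in range(2):
    p,d,c=snap("wrist");s=robot.read_state();print(s["t"],s["tool_pos"],s["orientation"],s["opening"],s["force"])
w=dict(p=p,d=d,o=c["origin"],r=c["orientation"],K=c["intrinsics"]);np.savez("w4.npz",**w)
a=cv2.resize(p[140:290,230:410],None,fx=4,fy=4,interpolation=cv2.INTER_CUBIC)
cv2.imwrite("pics/w4.png",a[...,::-1])
for n in("top","scene"):
    p,d,c=snap(n);np.savez(n+"2.npz",p=p,d=d);cv2.imwrite(f"pics/{n}2.png",p[...,::-1])
```

```text
5.8667 [ 0.48960629 -0.13253549  0.12949402] [ 3.11010902e+00 -4.41779903e-01  2.09507354e-03] 0.013565149869420251 [ 0.48488556  0.90271651 -0.84615055]
5.9167 [ 0.48956346 -0.13262613  0.1294454 ] [ 3.11008664e+00 -4.42081830e-01  2.09711463e-03] 0.013506113469371512 [ 0.66392355  0.11313111 -0.83764061]
```

View pics/w4.png

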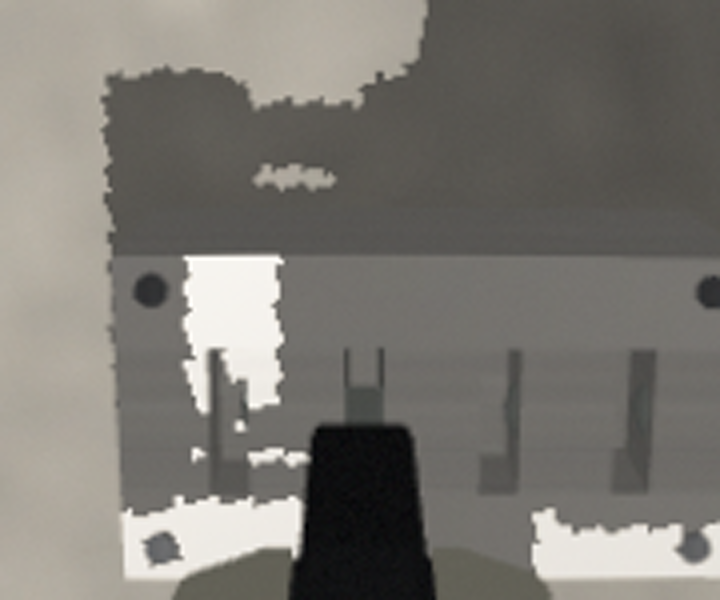

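The crop shows the blade's lower edge at crop (365,388) directly in line with the second slot (columns 345-385), so the lateral alignment is good. The slot ends are at rows 348 and 494. Next I check the alignment along the slot.

Run:
```python
from h import *
w=dict(np.load("w4.npz"));s=np.array([.48956,-.13263]);a=np.radians(73.8-90);ex=np.array([np.cos(a),np.sin(a)]);ey=np.array([-ex[1],ex[0]])
def f(n,col,row,h):
    q=wonto([230+(col-1.5)/4,140+(row-1.5)/4],h,w)[0,:2]-s;print(n,np.round([q@ex*1e3,q@ey*1e3],2))
tip=.1294-.0605
f("slot+x end",365,348,.055);f("slot0 +x",220,348,.055);f("slot0 -x",230,494,.055);f("slot2 -x",498,494,.055)
f("slot mouth L",345,355,.055);f("slot mouth R",384,355,.055)
f("blade edge bottom",365,387,tip+.005);f("blade L",346,400,tip+.015);f("blade R",383,400,tip+.015)
f("shoulder",361,427,tip+.042);f("block +x edge",450,254,.055);f("block -x edge",450,579,.055)
P=wpts(w)
for r in(396,405,415,):print(P[140+r//4,230+365//4,2].round(4),((P[140+r//4,230+365//4,:2]-s)@ex).round(4))
```

```text
slot+x end [12.93 -0.26]
slot0 +x [12.93 25.02]
slot0 -x [-14.09  23.94]
slot2 -x [-14.06 -24.18]
slot mouth L [11.67  3.22]
slot mouth R [11.67 -3.57]
blade edge bottom [11.21 -0.22]
blade L [11.92  2.76]
blade R [11.93 -2.99]
shoulder [15.93  0.42]
block +x edge [ 29.58 -14.81]
block -x edge [-30.61 -15.87]
0.0835 0.0122
0.088 0.0122
0.0928 0.0124
```

Call:
arm_command --targets '[{"x": -0.001, "y": 0, "z": -0.01, "rx": 0, "ry": 0, "rz": 0, "claw": 255}, {"x": -0.001, "y": 0, "z": -0.018, "rx": 0, "ry": 0, "rz": 0, "claw": 255}, {"x": -0.001, "y": 0, "z": -0.024, "rx": 0, "ry": 0, "rz": 0, "claw": 255}, {"x": -0.001, "y": 0, "z": -0.029, "rx": 0, "ry": 0, "rz": 0, "claw": 255}, {"x": -0.001, "y": 0, "z": -0.034, "rx": 0, "ry": 0, "rz": 0, "claw": 255}, {"x": -0.001, "y": 0, "z": -0.034, "rx": 0, "ry": 0, "rz": 0, "claw": 255}, {"x": -0.001, "y": 0, "z": -0.034, "rx": 0, "ry": 0, "rz": 0, "claw": 255}]'

```text
t: 6.6
tool_pos: [0.4883, -0.1327, 0.1113]
orientation: [-3.11, 0.443, 0.001]
force: [-0.5, 0.0, -0.7]
opening: 0.0139
gripper_force: 30.0
```

Call:
arm_command --targets '[{"x": 0.0014, "y": 0, "z": -0.003, "rx": 0, "ry": 0, "rz": 0, "claw": 255}, {"x": 0.0014, "y": 0, "z": -0.007, "rx": 0, "ry": 0, "rz": 0, "claw": 255}, {"x": 0.0014, "y": 0, "z": -0.011, "rx": 0, "ry": 0, "rz": 0, "claw": 255}, {"x": 0.0014, "y": 0, "z": -0.015, "rx": 0, "ry": 0, "rz": 0, "claw": 255}, {"x": 0.0014, "y": 0, "z": -0.019, "rx": 0, "ry": 0, "rz": 0, "claw": 255}, {"x": 0.0014, "y": 0, "z": -0.019, "rx": 0, "ry": 0, "rz": 0, "claw": 255}]'

```text
t: 7.1
tool_pos: [0.489, -0.1324, 0.1015]
orientation: [-3.11, 0.442, 0.001]
force: [1.8, 1.5, -1.6]
opening: 0.0132
gripper_force: 30.0
```

Call:
arm_command --targets '[{"x": 0, "y": 0, "z": -0.003, "rx": 0, "ry": 0, "rz": 0, "claw": 255}, {"x": 0, "y": 0, "z": -0.006, "rx": 0, "ry": 0, "rz": 0, "claw": 255}, {"x": 0, "y": 0, "z": -0.006, "rx": 0, "ry": 0, "rz": 0, "claw": 255}, {"x": 0, "y": 0, "z": -0.006, "rx": 0, "ry": 0, "rz": 0, "claw": 255}]'

```text
t: 7.43
tool_pos: [0.4891, -0.1326, 0.0989]
orientation: [-3.11, 0.443, 0.0]
force: [1.5, 2.3, -3.4]
opening: 0.0138
gripper_force: 30.0
```

Call:
arm_command --targets '[{"x": 0, "y": 0, "z": -0.002, "rx": 0, "ry": 0, "rz": 0, "claw": 255}, {"x": 0, "y": 0, "z": -0.004, "rx": 0, "ry": 0, "rz": 0, "claw": 255}, {"x": 0, "y": 0, "z": -0.004, "rx": 0, "ry": 0, "rz": 0, "claw": 255}, {"x": 0, "y": 0, "z": -0.004, "rx": 0, "ry": 0, "rz": 0, "claw": 255}]'

```text
t: 7.77
tool_pos: [0.4892, -0.1327, 0.097]
orientation: [-3.11, 0.443, 0.0]
force: [1.2, 1.8, -2.2]
opening: 0.0134
gripper_force: 30.0
```

Call:
arm_command --targets '[{"x": 0, "y": 0, "z": -0.003, "rx": 0, "ry": 0, "rz": 0, "claw": 255}, {"x": 0, "y": 0, "z": -0.006, "rx": 0, "ry": 0, "rz": 0, "claw": 255}, {"x": 0, "y": 0, "z": -0.006, "rx": 0, "ry": 0, "rz": 0, "claw": 255}, {"x": 0, "y": 0, "z": -0.006, "rx": 0, "ry": 0, "rz": 0, "claw": 255}]'

```text
t: 8.1
tool_pos: [0.4891, -0.1326, 0.0938]
orientation: [-3.11, 0.443, 0.0]
force: [1.1, 0.6, -2.3]
opening: 0.0138
gripper_force: 30.0
```

Run:
```python
from h import *
s=robot.read_state();print(s["t"],s["tool_pos"],s["force"],s["wrist_torque"],s["opening"])
```

```text
8.1 [ 0.48905535 -0.13264856  0.09379378] [ 1.06426448  0.56956065 -2.3236271 ] [ 0.58648683 -0.29994524 -0.00632323] 0.013787681966035858
```

Call:
arm_command --targets '[{"x": 0, "y": 0, "z": -0.003, "rx": 0, "ry": 0, "rz": 0, "claw": 255}, {"x": 0, "y": 0, "z": -0.006, "rx": 0, "ry": 0, "rz": 0, "claw": 255}, {"x": 0, "y": 0, "z": -0.006, "rx": 0, "ry": 0, "rz": 0, "claw": 255}, {"x": 0, "y": 0, "z": -0.006, "rx": 0, "ry": 0, "rz": 0, "claw": 255}]'

```text
t: 8.43
tool_pos: [0.4891, -0.1326, 0.0908]
orientation: [-3.11, 0.443, 0.0]
force: [1.3, 2.6, -1.3]
opening: 0.0138
gripper_force: 30.0
```

Call:
arm_command --targets '[{"x": 0, "y": 0, "z": -0.003, "rx": 0, "ry": 0, "rz": 0, "claw": 255}, {"x": 0, "y": 0, "z": -0.006, "rx": 0, "ry": 0, "rz": 0, "claw": 255}, {"x": 0, "y": 0, "z": -0.006, "rx": 0, "ry": 0, "rz": 0, "claw": 255}, {"x": 0, "y": 0, "z": -0.006, "rx": 0, "ry": 0, "rz": 0, "claw": 255}]'

```text
t: 8.77
tool_pos: [0.4891, -0.1326, 0.0878]
orientation: [-3.11, 0.443, 0.0]
force: [1.4, 1.7, -1.7]
opening: 0.0137
gripper_force: 30.0
```

Past 27 mm with only light drag, so this is the clear slot. I'll go on down, then ease onto the shoulder.

Call:
arm_command --targets '[{"x": 0, "y": 0, "z": -0.004, "rx": 0, "ry": 0, "rz": 0, "claw": 255}, {"x": 0, "y": 0, "z": -0.008, "rx": 0, "ry": 0, "rz": 0, "claw": 255}, {"x": 0, "y": 0, "z": -0.012, "rx": 0, "ry": 0, "rz": 0, "claw": 255}, {"x": 0, "y": 0, "z": -0.016, "rx": 0, "ry": 0, "rz": 0, "claw": 255}, {"x": 0, "y": 0, "z": -0.02, "rx": 0, "ry": 0, "rz": 0, "claw": 255}, {"x": 0, "y": 0, "z": -0.023, "rx": 0, "ry": 0, "rz": 0, "claw": 255}, {"x": 0, "y": 0, "z": -0.023, "rx": 0, "ry": 0, "rz": 0, "claw": 255}, {"x": 0, "y": 0, "z": -0.023, "rx": 0, "ry": 0, "rz": 0, "claw": 255}]'

```text
t: 9.43
tool_pos: [0.4889, -0.1326, 0.0762]
orientation: [-3.11, 0.443, 0.001]
force: [0.6, 2.5, -1.7]
opening: 0.0138
gripper_force: 30.0
```

Call:
arm_command --targets '[{"x": 0, "y": 0, "z": -0.001, "rx": 0, "ry": 0, "rz": 0, "claw": 255}, {"x": 0, "y": 0, "z": -0.002, "rx": 0, "ry": 0, "rz": 0, "claw": 255}, {"x": 0, "y": 0, "z": -0.003, "rx": 0, "ry": 0, "rz": 0, "claw": 255}, {"x": 0, "y": 0, "z": -0.003, "rx": 0, "ry": 0, "rz": 0, "claw": 255}, {"x": 0, "y": 0, "z": -0.003, "rx": 0, "ry": 0, "rz": 0, "claw": 255}]'

```text
t: 9.85
tool_pos: [0.4893, -0.1327, 0.0751]
orientation: [3.11, -0.443, 0.0]
force: [0.5, 2.3, 0.2]
opening: 0.0138
gripper_force: 30.0
```

Call:
arm_command --targets '[{"x": 0, "y": 0, "z": -0.001, "rx": 0, "ry": 0, "rz": 0, "claw": 255}, {"x": 0, "y": 0, "z": -0.002, "rx": 0, "ry": 0, "rz": 0, "claw": 255}, {"x": 0, "y": 0, "z": -0.002, "rx": 0, "ry": 0, "rz": 0, "claw": 255}, {"x": 0, "y": 0, "z": -0.002, "rx": 0, "ry": 0, "rz": 0, "claw": 255}]'

```text
t: 10.18
tool_pos: [0.4892, -0.1327, 0.0741]
orientation: [3.11, -0.443, 0.0]
force: [0.8, 2.5, -1.0]
opening: 0.014
gripper_force: 30.0
```

Call:
arm_command --targets '[{"x": 0, "y": 0, "z": -0.001, "rx": 0, "ry": 0, "rz": 0, "claw": 255}, {"x": 0, "y": 0, "z": -0.001, "rx": 0, "ry": 0, "rz": 0, "claw": 255}, {"x": 0, "y": 0, "z": -0.001, "rx": 0, "ry": 0, "rz": 0, "claw": 255}]'

```text
t: 10.43
tool_pos: [0.4892, -0.1327, 0.0736]
orientation: [-3.11, 0.443, -0.0]
force: [0.9, 2.6, 0.2]
opening: 0.0136
gripper_force: 30.0
```

Call:
arm_command --targets '[{"x": 0, "y": 0, "z": -0.001, "rx": 0, "ry": 0, "rz": 0, "claw": 255}, {"x": 0, "y": 0, "z": -0.001, "rx": 0, "ry": 0, "rz": 0, "claw": 255}, {"x": 0, "y": 0, "z": -0.001, "rx": 0, "ry": 0, "rz": 0, "claw": 255}]'

```text
t: 10.68
tool_pos: [0.4893, -0.1327, 0.0735]
orientation: [3.11, -0.443, 0.0]
force: [-0.4, 2.6, 4.8]
opening: 0.0133
gripper_force: 30.0
```

Call:
arm_command --targets '[{"x": 0, "y": 0, "z": -0.0006, "rx": 0, "ry": 0, "rz": 0, "claw": 255}, {"x": 0, "y": 0, "z": -0.0006, "rx": 0, "ry": 0, "rz": 0, "claw": 255}, {"x": 0, "y": 0, "z": -0.0006, "rx": 0, "ry": 0, "rz": 0, "claw": 255}]'

```text
t: 10.93
tool_pos: [0.4894, -0.1328, 0.0735]
orientation: [3.11, -0.443, 0.001]
force: [-1.1, 3.3, 7.4]
opening: 0.0135
gripper_force: 30.0
```

Seated at z = 0.0735, exactly the flush height, with about 8 N on the shoulder. I'll release it.

Call:
arm_command --targets '[{"x": 0, "y": 0, "z": 0, "rx": 0, "ry": 0, "rz": 0, "claw": 210}, {"x": 0, "y": 0, "z": 0, "rx": 0, "ry": 0, "rz": 0, "claw": 180}, {"x": 0, "y": 0, "z": 0, "rx": 0, "ry": 0, "rz": 0, "claw": 150}, {"x": 0, "y": 0, "z": 0, "rx": 0, "ry": 0, "rz": 0, "claw": 150}, {"x": 0, "y": 0, "z": 0, "rx": 0, "ry": 0, "rz": 0, "claw": 150}, {"x": 0, "y": 0, "z": 0, "rx": 0, "ry": 0, "rz": 0, "claw": 150}]' --squeeze 10

```text
t: 11.43
tool_pos: [0.489, -0.1328, 0.0726]
orientation: [3.11, -0.443, -0.0]
force: [0.9, 0.6, -0.1]
opening: 0.0379
gripper_force: 0.0
```

Call:
arm_command --targets '[{"x": 0, "y": 0, "z": 0.02, "rx": 0, "ry": 0, "rz": 0, "claw": 150}, {"x": 0, "y": 0, "z": 0.05, "rx": 0, "ry": 0, "rz": 0, "claw": 150}, {"x": 0, "y": 0, "z": 0.1, "rx": 0, "ry": 0, "rz": 0, "claw": 150}, {"x": 0, "y": 0, "z": 0.16, "rx": 0, "ry": 0, "rz": 0, "claw": 150}, {"x": 0, "y": 0, "z": 0.22, "rx": 0, "ry": 0, "rz": 0, "claw": 150}, {"x": 0, "y": 0, "z": 0.26, "rx": 0, "ry": 0, "rz": 0, "claw": 150}, {"x": 0, "y": 0, "z": 0.26, "rx": 0, "ry": 0, "rz": 0, "claw": 150}, {"x": 0, "y": 0, "z": 0.26, "rx": 0, "ry": 0, "rz": 0, "claw": 150}]'

```text
t: 12.1
tool_pos: [0.4903, -0.1331, 0.2051]
orientation: [3.109, -0.443, 0.006]
force: [-0.9, 0.5, -0.2]
opening: 0.0382
gripper_force: 0.0
```

Run:
```python
from h import *
p,d,c=snap("wrist");s=robot.read_state();print(s["t"],s["tool_pos"],s["opening"],s["force"])
w=dict(p=p,d=d,o=c["origin"],r=c["orientation"],K=c["intrinsics"])
rect("handle",w,(220,120,420,290),.09,.115,.101)
p2,d2,c2=snap("scene")
a=cv2.resize(p[130:290,200:420],(550,400));b=cv2.resize(p2[200:320,170:330],(250,188));b=cv2.copyMakeBorder(b,0,212,0,0,0)
cv2.imwrite("pics/end.png",np.hstack([a,b])[...,::-1])
```

```text
12.15 [ 0.4893269  -0.13275351  0.20321649] 0.03826107394278146 [-0.52367555  0.08734026  0.49861791]
handle 722 z 0.101 c [ 0.4912 -0.1324] wh [0.0127 0.0348] a 73.8
```

View pics/end.png

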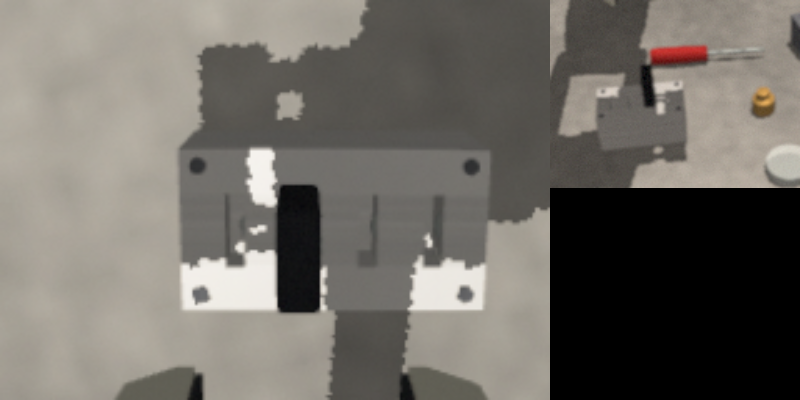

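The handle stands upright in the second slot at (298,248). Its top is at 0.101 m, which is the flush height of 55 + 46 mm. The gripper is clear and the bystanders have not moved.

```bash
python3 -c "
from plant import robot;print(robot.close_job())"
```

```text
the job is handed in; nothing more can be done
None
```

The gauge is fully home in the clear slot, slot2 or slot1 depending on which way the block's y axis runs, with its shoulder flush (handle top measured at 0.101 m). The depth image showed that slot open to the bottom, so I tried it first; the blade met only light drag and no jam, so I did not probe the others, and I handed the job in after about 12 s.

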